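# Close a rotating laser's housing on its dowels and hold it pressed

### The job

Close up the rotating laser level on the service stand. Pull the long steel guide pin out of its upright blue holder and set it, pointed nose up, all the way down into the empty bore in the ear of the dark lower half and let it stand; then lower the yellow upper half over both dowels, its orange front mark over the one on the lower half, and press it down against the sprung laser unit until the joint is closed all round. The job ends holding: finish with the upper half still held and pressed shut, ready for the screws, and leave the battery, the screw dish and the screwdriver where they are.

Things in the scene. Friction and masses are not known exactly. Their poses are not given: they have to be found in the camera images.
- joint_centre (a point): Centre of the joint face (flat upper rim, outer diameter 150 mm) of the dark grey lower housing half, which is fixed on a stand and does not move; the face is level, 115 mm above the table. Axes: z up, -x to the front (orange mark on the rim), +y to the ear with the short fixed dowel. Two 36 x 36 mm ears, their tops level with the face, stand 90 mm from the centre on +y and -y
- fixed_dowel (a point): Point on the axis of the short fixed brass dowel at the height of the joint face: 10 mm diameter with a tapered nose, stands 24 mm above the face
- empty_bore (a point): Centre of the mouth (3 mm chamfer, thin brass ring round it) of the empty upright bore in the other ear, in the joint face: bore 11.6 mm diameter, 40 mm deep, flat floor
- lower_front (a point): The orange mark at the front edge of the lower half, 78 mm from joint_centre
- laser_unit (a joint): How far the sprung laser unit (aluminium cylinder, 52 mm diameter, in the middle of the lower half, its flat top 35 mm above the joint face when free) is pressed down: 0 free, 0.005 when the housing is fully closed. Springs push up with about 7 N at 0, 10 N at 0.005: unpressed, the upper half stays 5 mm open; closing takes 5 to 7 N on top of its own weight
- cap_centre (a point): Centre of the square yellow guard cap on top of the upper half, the place to grip: 50 x 50 mm across its flats (sides along its x and y axes), 24 mm high (12 mm above and below this point), on four thin posts inside its outline; 31 mm free below the cap down to the deck. Axes: z up, -x to the front of the upper half (keypad on the shoulder, orange mark on the rim)
- rim_centre (a point): Centre of the lower rim of the yellow upper half (150 mm diameter, 0.33 to 0.5 kg, stands upright on the table at the start), 128 mm straight below cap_centre; in the closed housing it coincides with joint_centre. Inside, open from below, a boss of 48 mm diameter ends 30 mm above the rim and meets the laser unit's top
- hole_left (a point): Centre, at the underside, of the dowel hole in the upper half's +y ear (90 mm from rim_centre): goes over fixed_dowel. Hole 12.8 mm diameter, through the 14 mm thick ear, with a 2.5 mm chamfer below
- hole_right (a point): The same in the -y ear of the upper half: goes over the guide pin in empty_bore
- upper_front (a point): The orange mark at the front edge of the upper half's rim, 78 mm from rim_centre; in the closed housing it lies over lower_front
- pin_centre (a point): Middle of the loose steel guide pin: 10 mm diameter, 115 mm long, 70 g, upright; its top 10 mm taper to a nose, its lowest 4 mm to 6.4 mm diameter, foot 57.5 mm below this point. At the start its lower 50 mm stand in the holder and 65 mm stand out; in the empty bore its lower 40 mm are in and 75 mm stand out. z points to the nose
- pin_foot (a point): Centre of the flat lower end (foot) of the guide pin, 57.5 mm below pin_centre
- holder_mouth (a point): Centre of the mouth of the hole (12 mm diameter, 50 mm deep, upright) in the top of the fixed blue holder block, 52 x 52 mm and 62 mm high
- battery: Bystander: dark battery pack with a yellow band, 70 x 52 x 34 mm, lying; origin at the centre of its underside
- screw_dish: Bystander: round steel dish with housing screws, 72 mm diameter, 18 mm high; origin at the centre of its underside
- driver: Bystander: screwdriver lying along its x axis; origin on its underside
There are look-alikes about, which are no part of the job. Of the things that look like the part that bears holder_mouth, the middle-sized one is meant.

How it is judged:
By the outcome, as a careful person would: the job done as asked, in the order asked, and still so for the second after the job is handed in, while the arm keeps its last pose, push and grip.
It also fails if it takes over 67 s, if anything falls off the work surface, if the arm or the gripper's body presses on something with over 40 N, if the wrist force passes 120 N, or if a joint passes its speed limit or range.

### The arm

A 7-joint arm with a two-finger parallel gripper is mounted at the origin on the work surface. World frame = base frame: x ahead of the robot, y to its left, z up, the work surface at z = 0. Lengths are in m, angles in degrees, forces in N, time in s.
With the tool pointing down it reaches from about 0.375 to 0.925 m from the base axis. Payload 3.1 kg.
Tool frame: the origin (TCP) lies between the finger pads; the fingertips stand r.tip_reach ahead of it and the grasp point (between the pads) lies 11 mm behind it (r.tip_reach is the distance from the TCP to the fingertips, in m); z points along the fingers, y is the line along which they close (so a half turn about z gives the same grasp; the last joint's range is limited). The gripper opens to 85 mm and grips with 20 to 120 N. Pads are 22 mm wide; open, the fingers measure 114 mm over their backs; the gripper's body (76 mm by 85 mm) begins 54 mm behind the grasp point. The pads swing forward as they close: fully open they stand 13 mm farther back than shut.
Start: joints at [-71.952, 21.939, 2.515, 91.553, -1.026, 66.532, -2.859], TCP at [0.261, 0.595, 0.239] pointing down, gripper open.
Joint ranges: [-149.38, 149.38], [-23.57, 123.04], [-84.95, 90], [0, 143.3], [-89.99, 269.99], [3.08, 112.72], [-163.45, 163.45]. Speed limits (degrees/s): [159.86, 159.86, 180, 180, 180, 180, 180].

### API

Orientations are given as a 3x3 rotation matrix whose columns are the frame's x, y, z axes.
In Python, from workcell import r gives the robot as it stands.
- The arm moves only by the tool arm_command, never from a script. Its argument "deltas" is one flat list of numbers, 7 for each row, row after row: the turn, a rotation vector about the tool's x, y, z in degrees, then the shift along the tool's x, y, z in cm, then the closure, from -1 (fully open) to 1 (shut). In form: [rx, ry, rz, x, y, z, claw, rx, ry, rz, x, y, z, claw, ...]. A call has 1 to 20 rows; each row is the pose to reach, as a shift and turn from the pose commanded when the call began, along the tool's axes at that moment; what a row does not reach only later rows make up. A row lasts 1/12 s, in which the tool goes at most 41.7 mm and 7.16 degrees, less where a joint would pass 70% of its speed; a pose out of reach is approached as far as the arm can. A call with a gripper value outside its range is refused whole. The fingers move at their own pace and stop on an object; the grip force is fixed at half the most. Time passes only in rows, so rows that repeat a pose let the fingers close. It gives the time, the measured TCP pose, the force, the opening and the grip force at its end, in the units of the state.
- r.sense(): the state, without advancing time (a new reading comes with each control period).
- r.get_image(name): name is "scene" or "top" or "wrist"; returns a dict with "pixels" (480x640x3 uint8, red, green, blue), "camera_matrix" (3x3 intrinsics, pixels), "k1" (the pictures are not rectified: a ray, as slopes to the right and down, at radius r is drawn at 1 + k1 r^2 times it, then the intrinsics apply), "rvec" (rotation vector, rad) and "tvec" (3), from world to camera coordinates, as OpenCV has them. Camera axes: x right, y down, z forward; pixel columns grow to the right and rows downward; lengths in m; the calibration is good to about 2 mm. A picture is of the moment at which its call begins. There is no depth.
- r.finish_job(): hands the job in; it is judged then, once.
Trained networks look in a picture, given as the dict that the camera call returned (one of the last four; its "shot" number tells which), for a name from the list of things; names that differ only in an ending like _2 or _b are one class to them, and where a whole thing is asked for, a point or a joint stands for the part that bears it (a point fixed in the world has none). Each returns a list of dicts, best first, with "p" (0 to 1); they miss things now and then, are a little off and sometimes report something else, mostly with a low value. They report only what shows in the picture. A call takes as long as a camera call. They do not tell look-alikes from the thing itself.
- r.silhouettes(picture, label): "pixels" (480x640 bool, what is visible of it) and "uv" ([column, row] in pixels, amid what is visible of it).
The state is a dict: "clock": time; "joint_positions": joint angles; "joint_vel": joint speeds; "effort": joint torques, N m; "tcp_pos": TCP position; "tool_rot": TCP orientation; "contact_force": force on the tool from outside, world axes, zero at the start; "moment": the same for the moment, N m; "gripper_width": finger opening in m; "grip_force": force on a finger pad.
Only numpy, scipy, OpenCV 4.12 (cv2) and the standard library are available. Lean on these libraries where they do the work, as an engineer would, in place of code of your own. Each camera call takes 0.05 s, during which the arm holds its last target. There are 200 camera calls.

## Working session

There is one attempt and no reset: what is moved stays moved. The work goes in short steps, Python scripts to look and compute and a tool call to move; the robot and the scene stay as the last step left them, time stands still between calls to the robot, and variables do not carry over. Pictures are saved under pics/ and viewed, at most 10 in all, crops included, and the job is handed in when it is done.

Besides the shell and the picture viewer there is one more tool, called after "Request:" as name(argument=value, ...), one argument or row to a line, values as JSON. arm_command: Moves the arm, as the interface text tells. Its arguments: {"type":"object","properties":{"deltas":{"type":"array"}},"required":["deltas"]}

```bash
ls; mkdir -p pics; cat > h.py <<'E'
import numpy as np, cv2
from workcell import r
def cam(p):
    R=cv2.Rodrigues(np.array(p["rvec"],float))[0]; return R,np.array(p["tvec"],float).ravel(),np.array(p["camera_matrix"],float)
def ray(p,uv):
    R,t,K=cam(p); d=(np.array(uv,float)-K[:2,2])/[K[0,0],K[1,1]]
    s=d.copy()
    for _ in range(20): s=d/(1+p["k1"]*(s@s))
    return -R.T@t, R.T@np.array([*s,1])
def at_z(p,uv,z):
    o,d=ray(p,uv); return o+d*(z-o[2])/d[2]
def proj(p,X):
    R,t,K=cam(p); c=R@np.array(X,float)+t; s=c[:2]/c[2]; s=s*(1+p["k1"]*(s@s)); return K[:2,:2]@s+K[:2,2]
def tri(*obs):
    A=0;b=0
    for p,uv in obs:
        o,d=ray(p,uv); d=d/np.linalg.norm(d); M=np.eye(3)-np.outer(d,d); A=A+M; b=b+M@o
    return np.linalg.solve(A,b)
def save(n,img): cv2.imwrite("pics/"+n,img[:,:,::-1])
E
python3 - <<'E'
from h import *
np.set_printoptions(precision=4,suppress=True)
ims={}
for n in("top","scene"):
    p=r.get_image(n); save(n+"1.png",p["pixels"]); ims[n]=p
    print(n,-cam(p)[0].T@cam(p)[1],p["camera_matrix"],p["k1"])
    for l in["holder_mouth","pin_centre","cap_centre","joint_centre","laser_unit","fixed_dowel","battery","screw_dish","driver","upper_front","lower_front"]:
        try:
            for d in r.silhouettes(p,l): 
                ys,xs=np.nonzero(d["pixels"]); print(l,round(d["p"],2),d["uv"],xs.min(),xs.max(),ys.min(),ys.max(),len(xs))
        except Exception as e: print(l,e)
print(r.sense(),r.tip_reach)
E
```

```text
pics
top [ 0.4343 -0.0192  1.1723] [[521.3728   0.     322.2332]
 [  0.     521.3728 243.206 ]
 [  0.       0.       1.    ]] -0.036722132480768395
holder_mouth 0.97 [496.7, 235.1] 468 526 211 261 2134
holder_mouth 0.95 [318.3, 217.5] 301 337 201 236 959
holder_mouth 0.64 [271.3, 223.0] 256 284 210 236 543
cap_centre 0.86 [416.3, 266.5] 363 458 228 301 4531
joint_centre 0.68 [186.9, 267.0] 128 236 227 303 5910
fixed_dowel 0.73 [186.8, 264.6] 128 236 227 304 6012
battery 0.93 [324.9, 320.9] 310 339 306 341 764
battery 0.31 [319.1, 215.4] 301 337 200 236 1006
screw_dish 0.84 [266.9, 159.6] 252 282 150 179 734
driver 0.92 [370.2, 151.4] 367 379 127 211 518
driver 0.74 [410.3, 263.3] 362 458 228 301 4537
upper_front 0.91 [411.5, 261.9] 362 458 228 301 4610
lower_front 0.94 [185.5, 264.8] 128 236 227 303 5919
scene [ 1.1729 -0.3668  0.628 ] [[466.8496   0.     323.1202]
 [  0.     466.8496 232.709 ]
 [  0.       0.       1.    ]] -0.07923335245688558
holder_mouth 0.91 [123.6, 336.1] 86 166 290 377 4189
holder_mouth 0.74 [394.4, 258.1] 375 408 240 276 811
holder_mouth 0.63 [343.1, 277.6] 3
[... 565 characters left out ...]
 166 283 218 316 6958
lower_front 0.63 [434.2, 197.5] 385 478 155 243 6001
{'clock': 1.2, 'joint_positions': array([-71.9502,  21.9378,   2.514 ,  91.5523,  -1.0268,  66.5302,
        -2.8597]), 'joint_vel': array([ 0.0636,  0.0427,  0.0615,  0.0229,  0.0091, -0.0253, -0.0938]), 'effort': array([ -0.0008, -43.3443,   1.0234, -24.9917,   0.0106,   0.0019,
         0.    ]), 'tcp_pos': array([0.2607, 0.5954, 0.2393]), 'tool_rot': array([[-0.916 ,  0.4012, -0.    ],
       [ 0.4012,  0.916 ,  0.0001],
       [ 0.0001,  0.    , -1.    ]]), 'contact_force': array([0.3953, 0.5771, 0.3548]), 'moment': array([ 0.0022, -0.0589, -0.0237]), 'grip_force': 0.0, 'gripper_width': 0.08556881399659771} 0.008
```

View pics/top1.png

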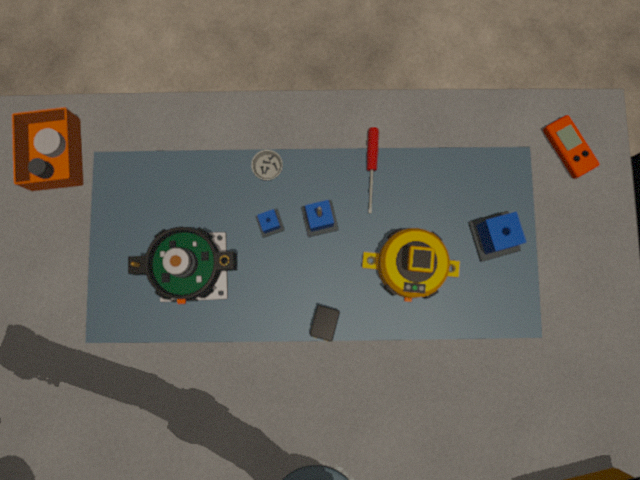

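View pics/scene1.png

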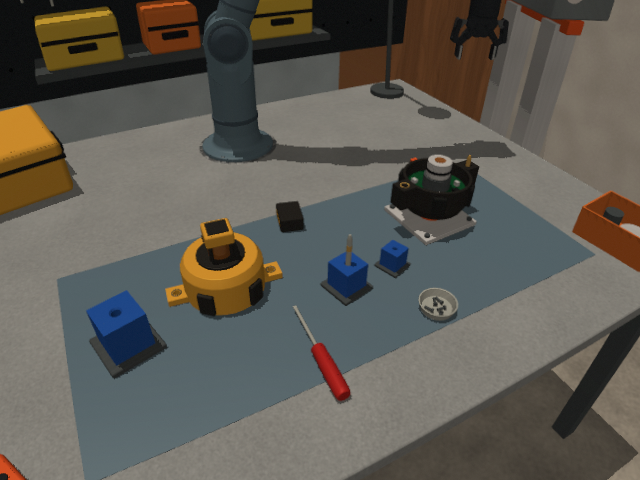

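The top picture shows three blue holder blocks: small at (270,221), middle at (319,216) carrying the pin, and large at (500,232). I choose the middle one, which is at (348,272) in the scene picture. The lower half is at (187,264) with its bore in the right ear near (225,260). The upper half is at (412,263), front mark down. Next is a close crop to check.

```bash
python3 - <<'E'
from h import *
np.set_printoptions(precision=4,suppress=True)
t=r.get_image("top"); s=r.get_image("scene")
def crop(p,u,v,w,h,f): return cv2.resize(p["pixels"][v:v+h,u:u+w],None,fx=f,fy=f,interpolation=cv2.INTER_CUBIC)
a=crop(t,120,220,130,100,3); b=crop(t,355,215,130,100,3); c=crop(t,280,190,80,60,5); c=c[:,:390]; d=crop(s,310,220,78,60,5)
save("crop1.png",np.vstack([np.hstack([a,b]),np.hstack([c,d])]))
# model check projections
for n,uv,z in [("ear L",(137,265),.115),("ear R",(226,260),.115),("front",(181,301),.115),("cap",(422,259),.14),("holder top",(319,216),.062)]: print(n,at_z(t,uv,z))
E
```

```text
ear L [0.5281 0.3588 0.115 ]
ear R [0.5364 0.1764 0.115 ]
front [0.4542 0.2667 0.115 ]
cap [ 0.5316 -0.2184  0.14  ]
holder top [ 0.6348 -0.0139  0.062 ]
```

View pics/crop1.png

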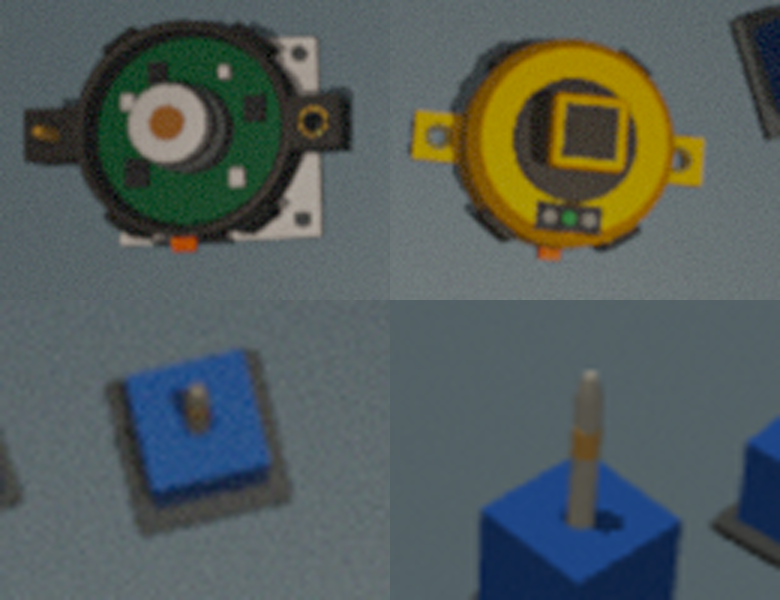

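The crop confirms the middle block carries the pin: nose at top pixel (320,207.6), base (319.6,215.6), and in the scene nose (350,234), base (348,265). Also visible are the bore ring (224.3,260.3), the dowel (~136,264), the front mark (181.3,301), the cap (422.3,259.3), and the upper holes (370.7,260.7) and (451.7,268.3).

```bash
cat >> h.py <<'E'
np.set_printoptions(precision=4,suppress=True)
def rot(az): # tool down, closing axis (tool y) at azimuth az deg
    c,s=np.cos(np.radians(az)),np.sin(np.radians(az)); y=np.array([c,s,0]);z=np.array([0,0,-1.]); return np.c_[np.cross(y,z),y,z]
def delta(tcp,az,base=None):
    s=r.sense(); R0,p0=(s["tool_rot"],s["tcp_pos"]) if base is None else base
    return np.degrees(cv2.Rodrigues(R0.T@rot(az))[0]).ravel().round(2),(R0.T@(np.array(tcp)-p0)*100).round(2)
E
python3 - <<'E'
from h import *
t=r.get_image("top"); s=r.get_image("scene")
print("pin top",at_z(t,(320,207.6),.127),tri((t,(320,207.6)),(s,(350,234.4))),at_z(s,(350,234.4),.127))
print("pin base",at_z(t,(319.6,215.6),.062),at_z(s,(348,265),.062))
print("bore",at_z(t,(224.3,260.3),.115)); print("dowel tip",at_z(t,(132,263.3),.139),"front",at_z(t,(181.3,301),.115))
print("cap",at_z(t,(422.3,259.3),.140),"hl",at_z(t,(370.7,260.7),.014),"hr",at_z(t,(451.7,268.3),.014),"uf",at_z(t,(408.3,299.3),.005))
print(delta((.635,-.016,.26),0), delta((.54,-.016,.26),0))
w=r.get_image("wrist"); R,tt,K=cam(w); S=r.sense(); print("wristcam in tool",S["tool_rot"].T@(-R.T@tt-S["tcp_pos"]),S["tool_rot"].T@R.T,K[0,0])
E
```

```text
pin top [ 0.6404 -0.0165  0.127 ] [ 0.6401 -0.0167  0.1278] [ 0.6392 -0.0165  0.127 ]
pin base [ 0.6356 -0.0153  0.062 ] [ 0.6452 -0.0203  0.062 ]
bore [0.5359 0.1798 0.115 ]
dowel tip [0.5295 0.3604 0.139 ] front [0.4542 0.2661 0.115 ]
cap [ 0.531 -0.219  0.14 ] hl [ 0.541 -0.128  0.014] hr [ 0.5218 -0.3085  0.014 ] uf [ 0.4544 -0.2107  0.005 ]
(array([-0.  , -0.  , 66.35]), array([-58.81, -40.99,  -2.07])) (array([-0.  , -0.  , 66.35]), array([-50.11, -44.81,  -2.07]))
wristcam in tool [ 0.082  -0.0003 -0.1357] [[-0.0004 -0.9475 -0.3198]
 [ 1.     -0.0004 -0.0001]
 [ 0.     -0.3198  0.9475]] 421.2922502348332
```

Request:
arm_command(
  deltas=[0, 0, 66.35, -37.7, -19.0, -8, -1, 0, 0, 66.35, -37.7, -19.0, -8, -1, 0, 0, 66.35, -37.7, -19.0, -8, -1, 0, 0, 66.35, -37.7, -19.0, -8, -1, 0, 0, 66.35, -37.7, -19.0, -8, -1, 0, 0, 66.35, -37.7, -19.0, -8, -1, 0, 0, 66.35, -37.7, -19.0, -8, -1, 0, 0, 66.35, -37.7, -19.0, -8, -1, 0, 0, 66.35, -37.7, -19.0, -8, -1, 0, 0, 66.35, -37.7, -19.0, -8, -1, 0, 0, 66.35, -37.7, -19.0, -8, -1, 0, 0, 66.35, -37.7, -19.0, -8, -1, 0, 0, 66.35, -37.7, -19.0, -8, -1, 0, 0, 66.35, -37.7, -19.0, -8, -1, 0, 0, 66.35, -37.7, -19.0, -8, -1, 0, 0, 66.35, -37.7, -19.0, -8, -1],
)

```text
clock: 2.78
tcp_pos: [0.5283, 0.2724, 0.3186]
tool_rot: [[-0.004, 1.0, -0.001], [1.0, 0.004, 0.0], [0.0, -0.001, -1.0]]
contact_force: [-0.5, -0.6, 1.0]
gripper_width: 0.0853
grip_force: 0.0
```

```bash
python3 - <<'E'
from h import *
import pickle
w=r.get_image("wrist"); save("w1.png",w["pixels"]); pickle.dump({k:w[k] for k in w},open("w1.pkl","wb"))
for X in [(.5359,.1798,.115),(.5295,.3604,.115),(.5295,.3604,.139),(.4542,.2661,.115)]: print(proj(w,X))
S=r.sense(); print(S["tcp_pos"],S["tool_rot"],S["clock"],S["joint_positions"])
print(delta((.640,-.0165,.26),0))
E
```

```text
[333.5071 307.6163]
[327.5201  93.3382]
[327.6422  92.6956]
[236.1424 213.7027]
[0.5285 0.2721 0.3187] [[-0.0038  1.     -0.0011]
 [ 1.      0.0038 -0.    ]
 [-0.     -0.0011 -1.    ]] 2.8333 [-51.512   13.0234  23.9841  94.9729  -5.5203  73.226  -26.2563]
(array([-0.06,  0.  ,  0.22]), array([-28.9 ,  11.04,   5.86]))
```

View pics/w1.png

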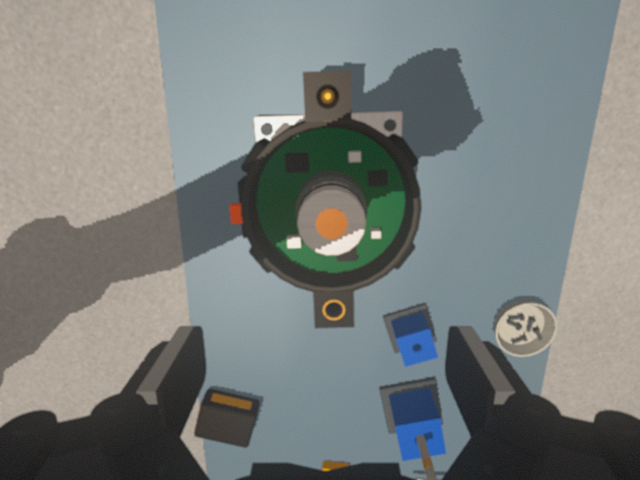

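The wrist view shows the lower half well: bore ring at (333.5,310), dowel tip at (327.5,96), front mark at (236,214). All are within 3 px of prediction.

Request:
arm_command(
  deltas=[0, 0, 0.2, -28.9, 11.0, 5.9, -1, 0, 0, 0.2, -28.9, 11.0, 5.9, -1, 0, 0, 0.2, -28.9, 11.0, 5.9, -1, 0, 0, 0.2, -28.9, 11.0, 5.9, -1, 0, 0, 0.2, -28.9, 11.0, 5.9, -1, 0, 0, 0.2, -28.9, 11.0, 5.9, -1, 0, 0, 0.2, -28.9, 11.0, 5.9, -1, 0, 0, 0.2, -28.9, 11.0, 5.9, -1, 0, 0, 0.2, -28.9, 11.0, 5.9, -1, 0, 0, 0.2, -28.9, 11.0, 5.9, -1, 0, 0, 0.2, -28.9, 11.0, 5.9, -1],
)

```text
clock: 3.75
tcp_pos: [0.6398, -0.0166, 0.26]
tool_rot: [[0.001, 1.0, -0.001], [1.0, -0.001, 0.001], [0.001, -0.001, -1.0]]
contact_force: [0.5, 1.1, 0.7]
gripper_width: 0.0854
grip_force: 0.0
```

```bash
python3 - <<'E'
from h import *
import pickle
w1=pickle.load(open("w1.pkl","rb"))
print("bore",at_z(w1,(333.5,310),.115),"dowel",at_z(w1,(327.5,96),.139),"front",at_z(w1,(236,214),.115))
w=r.get_image("wrist"); save("w2.png",cv2.resize(w["pixels"][140:440,120:520],None,fx=2,fy=2,interpolation=cv2.INTER_CUBIC)); pickle.dump(w,open("w2.pkl","wb"))
print(proj(w,(.640,-.0165,.127)),proj(w,(.638,-.0165,.062)))
for l in("pin_centre","cap_centre"):
  for d in r.silhouettes(w,l): 
    ys,xs=np.nonzero(d["pixels"]); print(l,round(d["p"],2),d["uv"],xs.min(),xs.max(),ys.min(),ys.max(),len(xs))
S=r.sense(); print(S["tcp_pos"],S["clock"])
E
```

```text
bore [0.5359 0.1774 0.115 ] dowel [0.5294 0.3582 0.139 ] front [0.4541 0.2658 0.115 ]
[325.4483 231.7783] [323.0147 208.5237]
pin_centre 0.79 [325.7, 217.9] 319 332 203 235 371
pin_centre 0.61 [236.6, 394.8] 162 296 285 479 14928
cap_centre 0.68 [236.2, 397.8] 161 296 286 479 14977
[ 0.6399 -0.0156  0.2604] 3.9
```

View pics/w2.png

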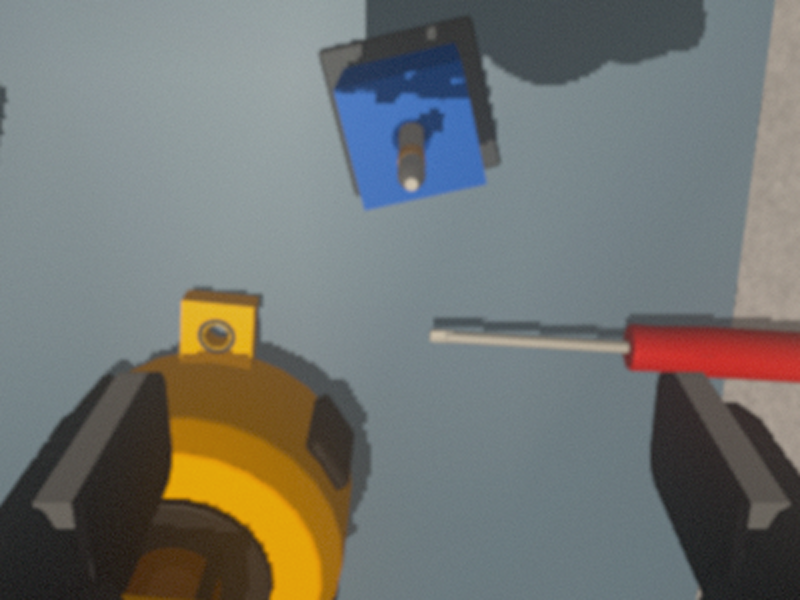

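Pin nose at (326,232) in the wrist image, predicted (325.4,231.8), so I descend and grip.

Request:
arm_command(
  deltas=[0, 0, 0, 0, 0, 4, -1, 0, 0, 0, 0, 0, 8, -1, 0, 0, 0, 0, 0, 12, -1, 0, 0, 0, 0, 0, 15, -1, 0, 0, 0, 0, 0, 16.9, -1, 0, 0, 0, 0, 0, 16.9, -1, 0, 0, 0, 0, 0, 16.9, 1, 0, 0, 0, 0, 0, 16.9, 1, 0, 0, 0, 0, 0, 16.9, 1, 0, 0, 0, 0, 0, 16.9, 1, 0, 0, 0, 0, 0, 16.9, 1, 0, 0, 0, 0, 0, 16.9, 1, 0, 0, 0, 0, 0, 16.9, 1, 0, 0, 0, 0, 0, 16.9, 1, 0, 0, 0, 0, 0, 16.9, 1, 0, 0, 0, 0, 0, 16.9, 1, 0, 0, 0, 0, 0, 16.9, 1, 0, 0, 0, 0, 0, 16.9, 1],
)

```text
clock: 5.4
tcp_pos: [0.6404, -0.0189, 0.0924]
tool_rot: [[0.004, 1.0, 0.001], [1.0, -0.004, 0.0], [0.0, 0.001, -1.0]]
contact_force: [-1.7, -0.5, 6.9]
gripper_width: 0.0085
grip_force: 58.6
```

Request:
arm_command(
  deltas=[0, 0, 0, 0, 0, -2, 1, 0, 0, 0, 0, 0, -5, 1, 0, 0, 0, 0, 0, -8, 1, 0, 0, 0, 0, 0, -12, 1, 0, 0, 0, 0, 0, -16, 1, 0, 0, 0, 0, 0, -17, 1, 0, 0, 0, 0, 0, -17, 1, 0, 0, 0, 0, 0, -17, 1],
)

```text
clock: 6.07
tcp_pos: [0.6397, -0.0188, 0.2609]
tool_rot: [[0.003, 1.0, 0.0], [1.0, -0.003, 0.0], [0.0, 0.0, -1.0]]
contact_force: [-1.0, 0.4, -1.5]
gripper_width: 0.0084
grip_force: 59.2
```

```bash
python3 - <<'E'
from h import *
S=r.sense(); print(S["tcp_pos"],S["tool_rot"],S["clock"],S["contact_force"],S["gripper_width"])
w=r.get_image("wrist"); s=r.get_image("scene")
a=cv2.resize(w["pixels"][200:440,220:420],None,fx=2,fy=2); 
uv=proj(s,S["tcp_pos"]).astype(int); b=cv2.resize(s["pixels"][uv[1]-50:uv[1]+70,uv[0]-50:uv[0]+50],None,fx=4,fy=4)
save("w3.png",np.hstack([a,b])); print(uv)
for n,p in(("w",w),("s",s)):
  for d in r.silhouettes(p,"pin_centre"):
    ys,xs=np.nonzero(d["pixels"]); print(n,round(d["p"],2),d["uv"],xs.min(),xs.max(),ys.min(),ys.max(),len(xs), xs[ys>=ys.max()-1].mean(), xs[ys<=ys.min()+1].mean())
  # expected foot & nose if straight
  x,y,z=S["tcp_pos"]; print(proj(p,(x,y,z-.0795)),proj(p,(x,y,z+.035)))
E
```

```text
[ 0.6397 -0.0188  0.2609] [[ 0.0035  1.      0.0001]
 [ 1.     -0.0035  0.0004]
 [ 0.0004  0.0001 -1.    ]] 6.0667 [-0.9576  0.4486 -1.5091] 0.008437056890366751
[353 167]
w 0.84 [323.7, 330.2] 312 339 252 402 3293 325.5 325.0
[324.9018 260.2003] [324.5922 401.4855]
s 0.67 [351.5, 189.6] 349 356 176 210 203 351.2857142857143 354.1666666666667
[350.6659 209.2505] [354.6366 147.451 ]
```

View pics/w3.png

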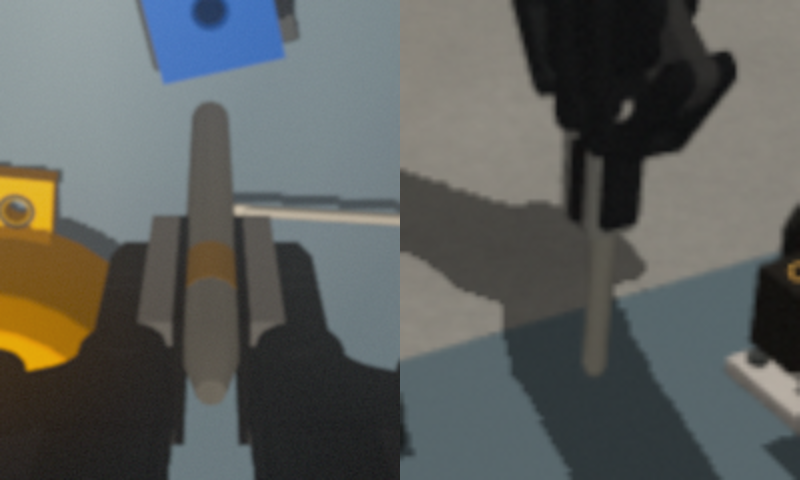

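The pin is held upright, with its foot at about (325,252) in the wrist image and about 2 mm toward +y of the TCP. I carry it to above the bore.

Request:
arm_command(
  deltas=[0, 0, 0.2, 3, -1.6, 0, 1, 0, 0, 0.2, 6.5, -3.5, 0, 1, 0, 0, 0.2, 10, -5.3, 0, 1, 0, 0, 0.2, 13.5, -7.2, 0, 1, 0, 0, 0.2, 17, -9.1, 0, 1, 0, 0, 0.2, 19.5, -10.4, 0, 1, 0, 0, 0.2, 19.5, -10.4, 2, 1, 0, 0, 0.2, 19.5, -10.4, 4.5, 1, 0, 0, 0.2, 19.5, -10.4, 4.5, 1, 0, 0, 0.2, 19.5, -10.4, 4.5, 1, 0, 0, 0.2, 19.5, -10.4, 4.5, 1],
)

```text
clock: 7.18
tcp_pos: [0.5368, 0.1757, 0.2162]
tool_rot: [[0.008, 1.0, -0.0], [1.0, -0.008, -0.001], [-0.001, -0.0, -1.0]]
contact_force: [0.5, 0.2, -0.6]
gripper_width: 0.0081
grip_force: 59.2
```

```bash
python3 - <<'E'
from h import *
S=r.sense(); print(S["tcp_pos"],S["tool_rot"],S["clock"],S["contact_force"],S["gripper_width"])
w=r.get_image("wrist"); s=r.get_image("scene")
a=cv2.resize(w["pixels"][190:310,275:375],None,fx=4,fy=4,interpolation=cv2.INTER_CUBIC) 
uv=proj(s,(.536,.178,.125)).astype(int); b=cv2.resize(s["pixels"][uv[1]-36:uv[1]+24,uv[0]-25:uv[0]+25],None,fx=8,fy=8,interpolation=cv2.INTER_CUBIC)
save("w4.png",np.hstack([a,b])); print(uv)
x,y,z=S["tcp_pos"]
for n,p in(("w",w),("s",s)):
  print(n,"foot",proj(p,(x,y+.0019,z-.0805)),"bore",proj(p,(.5359,.1774,.115)),"scale",proj(p,(.5359,.1784,.115)))
E
```

```text
[0.5368 0.1757 0.2162] [[ 0.0083  1.     -0.0005]
 [ 1.     -0.0083 -0.0009]
 [-0.0009 -0.0005 -1.    ]] 7.1833 [ 0.5288  0.233  -0.6325] 0.008149083135546738
[405 180]
w foot [325.0048 256.1752] bore [323.542  244.4156] scale [323.5252 242.8188]
s foot [405.937  176.5557] bore [404.3561 184.9755] scale [404.7468 184.8602]
```

View pics/w4.png

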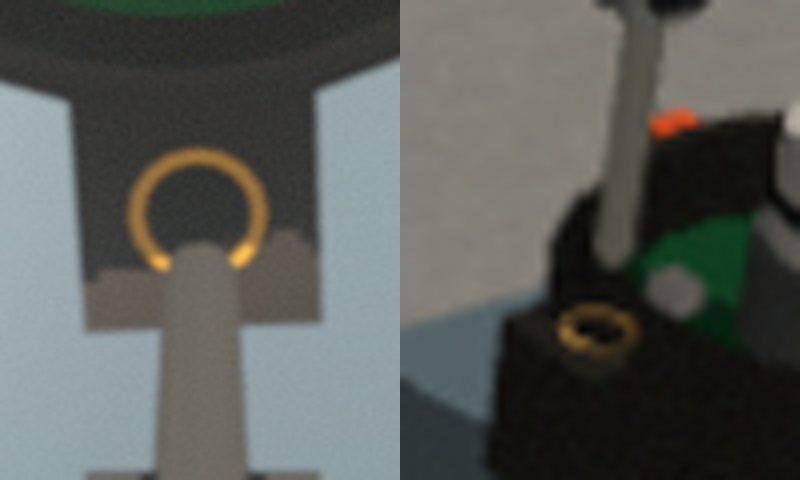

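The bore ring is at (324.5,244.2) and the pin foot at about (325.8,256) in the wrist image. That puts the pin within 1 mm of the bore, so I correct 0.6 mm and insert.

Request:
arm_command(
  deltas=[0, 0, 0, 0, -0.06, 0.5, 1, 0, 0, 0, 0, -0.06, 1, 1, 0, 0, 0, 0, -0.06, 1.5, 1, 0, 0, 0, 0, -0.06, 2, 1, 0, 0, 0, 0, -0.06, 2.5, 1, 0, 0, 0, 0, -0.06, 3, 1, 0, 0, 0, 0, -0.06, 3.5, 1, 0, 0, 0, 0, -0.06, 4, 1, 0, 0, 0, 0, -0.06, 4.5, 1, 0, 0, 0, 0, -0.06, 5, 1, 0, 0, 0, 0, -0.06, 5, 1],
)

```text
clock: 8.2
tcp_pos: [0.5354, 0.1763, 0.165]
tool_rot: [[0.007, 1.0, -0.001], [1.0, -0.007, -0.001], [-0.001, -0.001, -1.0]]
contact_force: [0.5, 0.4, -0.8]
gripper_width: 0.0082
grip_force: 59.2
```

Request:
arm_command(
  deltas=[0, 0, 0, 0, 0, 0.4, 1, 0, 0, 0, 0, 0, 0.7, 1, 0, 0, 0, 0, 0, 0.85, 1, 0, 0, 0, 0, 0, 0.95, 1, 0, 0, 0, 0, 0, 1.0, 1, 0, 0, 0, 0, 0, 1.0, 1],
)

```text
clock: 8.7
tcp_pos: [0.5359, 0.1765, 0.1562]
tool_rot: [[0.007, 1.0, -0.0], [1.0, -0.007, -0.0], [-0.0, -0.0, -1.0]]
contact_force: [0.3, 0.8, -0.2]
gripper_width: 0.0086
grip_force: 59.2
```

Request:
arm_command(
  deltas=[0, 0, 0, 0, 0, 0.1, 1, 0, 0, 0, 0, 0, 0.2, 1, 0, 0, 0, 0, 0, 0.3, 1, 0, 0, 0, 0, 0, 0.3, 1],
)

```text
clock: 9.03
tcp_pos: [0.5368, 0.1768, 0.1553]
tool_rot: [[0.007, 1.0, 0.001], [1.0, -0.007, 0.001], [0.001, 0.001, -1.0]]
contact_force: [-1.9, -1.6, 7.5]
gripper_width: 0.0087
grip_force: 60.4
```

The floor is reached (7.5 N at about the expected height). Release and rise.

Request:
arm_command(
  deltas=[0, 0, 0, 0, 0, 0.1, 0, 0, 0, 0, 0, 0, 0.1, -1, 0, 0, 0, 0, 0, 0.1, -1, 0, 0, 0, 0, 0, 0.1, -1, 0, 0, 0, 0, 0, 0.1, -1, 0, 0, 0, 0, 0, 0.1, -1, 0, 0, 0, 0, 0, 0.1, -1, 0, 0, 0, 0, 0, -3, -1, 0, 0, 0, 0, 0, -7, -1, 0, 0, 0, 0, 0, -11, -1, 0, 0, 0, 0, 0, -14, -1, 0, 0, 0, -4, 0, -14, -1, 0, 0, 0, -6, 0, -14, -1, 0, 0, 0, -6, 0, -14, -1, 0, 0, 0, -6, 0, -14, -1],
)

```text
clock: 10.28
tcp_pos: [0.5357, 0.1144, 0.2936]
tool_rot: [[0.011, 1.0, 0.001], [1.0, -0.011, 0.001], [0.001, 0.001, -1.0]]
contact_force: [-0.3, -0.2, -1.0]
gripper_width: 0.0851
grip_force: 0.0
```

```bash
python3 - <<'E'
from h import *
import pickle
S=r.sense(); print(S["tcp_pos"],S["clock"],S["contact_force"],S["gripper_width"])
w=r.get_image("wrist"); s=r.get_image("scene"); pickle.dump((w,s),open("p.pkl","wb"))
X=[(.5361,.1775,.115),(.5361,.1775,.190)]
for n,p in(("w",w),("s",s)):
  print(n,[proj(p,x) for x in X])
  for d in r.silhouettes(p,"pin_centre"):
    ys,xs=np.nonzero(d["pixels"]); print(round(d["p"],2),d["uv"],xs.min(),xs.max(),ys.min(),ys.max(),len(xs), xs[ys>=ys.max()-1].mean(), xs[ys<=ys.min()+1].mean())
def c(p,x,f,h=20):
  u=proj(p,x).astype(int); return cv2.resize(p["pixels"][max(u[1]-2*h,0):max(u[1]-2*h,0)+4*h,u[0]-2*h:u[0]+2*h],(400,400),interpolation=cv2.INTER_CUBIC),u
a,u1=c(w,X[0],5,30); b,u2=c(s,X[0],5); print(u1,u2); save("w5.png",np.hstack([a,b]))
E
```

```text
[0.5357 0.1144 0.2936] 10.2833 [-0.284  -0.1691 -1.0069] 0.08509406478613554
w [array([324.4493, 129.588 ]), array([324.255 , 138.0038])]
0.54 [322.3, 129.2] 317 333 121 143 319 324.70588235294116 324.8
s [array([404.4525, 185.0103]), array([409.0491, 152.7756])]
0.64 [407.7, 169.4] 403 410 154 186 148 404.5 409.0
0.4 [220.8, 273.2] 167 281 218 315 6725 210.64705882352942 223.1
[324 129] [404 185]
```

View pics/w5.png

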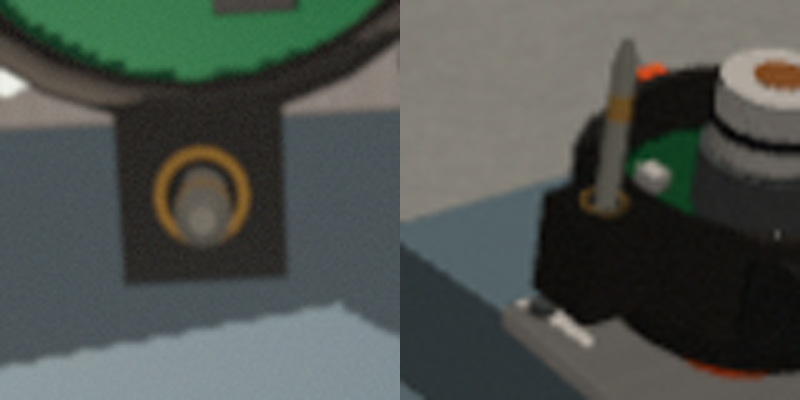

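The pin stands fully in the bore: nose at (409,154) in the scene, predicted (409,153), and concentric with the ring. Now over to the upper half.

Request:
arm_command(
  deltas=[0, 0, 1, -4, -0.1, 0, -1, 0, 0, 3, -8, -0.1, 0, -1, 0, 0, 5.5, -12, -0.1, 0, -1, 0, 0, 5.5, -16, -0.1, 0, -1, 0, 0, 5.5, -20, -0.1, 0, -1, 0, 0, 5.5, -24, -0.1, 0, -1, 0, 0, 5.5, -28, -0.1, 0, -1, 0, 0, 5.5, -32, -0.1, 0, -1, 0, 0, 5.5, -33.3, -0.1, 0, -1, 0, 0, 5.5, -33.3, -0.1, 0, -1, 0, 0, 5.5, -33.3, -0.1, 0, -1],
)

```text
clock: 11.4
tcp_pos: [0.5324, -0.2163, 0.2928]
tool_rot: [[0.104, 0.995, -0.001], [0.995, -0.104, 0.0], [0.0, -0.001, -1.0]]
contact_force: [0.1, 0.5, 0.8]
gripper_width: 0.0858
grip_force: 0.0
```

```bash
python3 - <<'E'
from h import *
import pickle
S=r.sense(); print(S["tcp_pos"],S["tool_rot"],S["clock"],S["joint_positions"])
w=r.get_image("wrist"); pickle.dump(w,open("w6.pkl","wb")); save("w6.png",w["pixels"])
for X in [(.541,-.128,.014),(.5218,-.3085,.014),(.531,-.219,.14),(.4544,-.2107,.005)]: print(proj(w,X))
E
```

```text
[ 0.5324 -0.2163  0.2928] [[ 0.1036  0.9946 -0.0009]
 [ 0.9946 -0.1036  0.0003]
 [ 0.0002 -0.0009 -1.    ]] 11.4 [-19.2787  13.6554  43.7082 100.2654  -9.9835  70.1065  21.0966]
[324.664   94.0066]
[324.4375 275.0667]
[323.6338 227.3227]
[248.4513 189.5527]
```

View pics/w6.png

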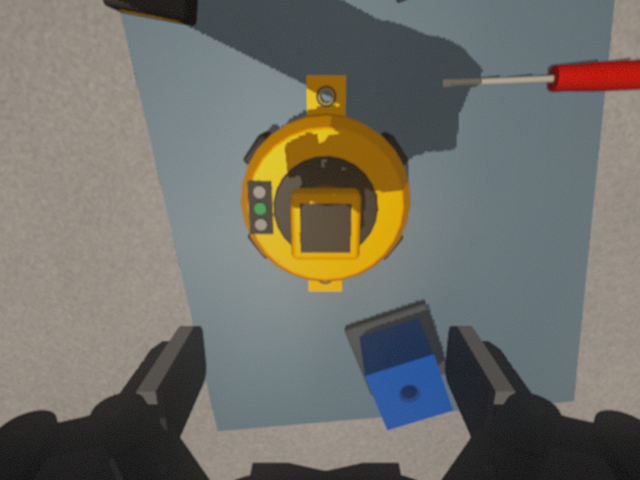

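The cap top centre is at (326,229), the left-ear hole at (326,97), and the keypad is to the left (front), aligned with the image axes.

```bash
python3 - <<'E'
from h import *
import pickle
w=pickle.load(open("w6.pkl","rb"))
c=at_z(w,(326.2,229.3),.14);h=at_z(w,(326,97),.014); e=at_z(w,(325,291.5),.014); print(c,h,e)
d=h-c; print(np.degrees(np.arctan2(-d[0],d[1])),np.hypot(*d[:2]))
for a,b in(((301,204),(352,204)),((301,254),(352,254)),((301,204),(301,254)),((352,204),(352,254))):
  v=at_z(w,b,.14)-at_z(w,a,.14); print(v[:2],np.degrees(np.arctan2(v[1],v[0])))
print(delta((c[0],c[1],.115),-6))
E
```

```text
[ 0.5327 -0.2207  0.14  ] [ 0.542  -0.1307  0.014 ] [ 0.5204 -0.3277  0.014 ]
-5.899316635533777 0.09040479173233026
[ 0.0355 -0.0037] -5.957910576120417
[ 0.037  -0.0039] -5.9482529776133894
[-0.0046 -0.037 ] -97.02688539667673
[-0.0031 -0.0371] -94.80437278585319
(array([-0.06, -0.06,  0.23]), array([-0.63,  0.06, 17.77]))
```

Request:
arm_command(
  deltas=[0, 0, 0, -0.5, 0, 4, -1, 0, 0, 0, -0.5, 0, 8, -1, 0, 0, 0, -0.5, 0, 11, -1, 0, 0, 0, -0.5, 0, 13.5, -1, 0, 0, 0, -0.5, 0, 16, -1, 0, 0, 0, -0.5, 0, 18, -1, 0, 0, 0, -0.5, 0, 18, -1],
)

```text
clock: 12.03
tcp_pos: [0.5292, -0.2159, 0.1082]
tool_rot: [[0.097, 0.995, -0.009], [0.995, -0.097, 0.004], [0.003, -0.01, -1.0]]
contact_force: [-0.9, 0.5, 0.1]
gripper_width: 0.0851
grip_force: 0.0
```

```bash
python3 - <<'E'
from h import *
S=r.sense(); print(S["tcp_pos"],S["contact_force"],S["clock"])
w=r.get_image("wrist"); print(r.sense()["tcp_pos"])
print(proj(w,(.5327,-.2207,.14)), proj(w,(.542,-.1307,.014)))
for d in r.silhouettes(w,"cap_centre")[:1]:
    ys,xs=np.nonzero(d["pixels"]); print(xs.min(),xs.max(),ys.min(),ys.max())
save("w7.png",w["pixels"])
E
```

```text
[ 0.5292 -0.2159  0.1082] [-0.8557  0.5439  0.0847] 12.0333
[ 0.5306 -0.2173  0.1106]
[336.8326 406.3743] [335.3661  93.9167]
173 494 54 466
```

View pics/w7.png

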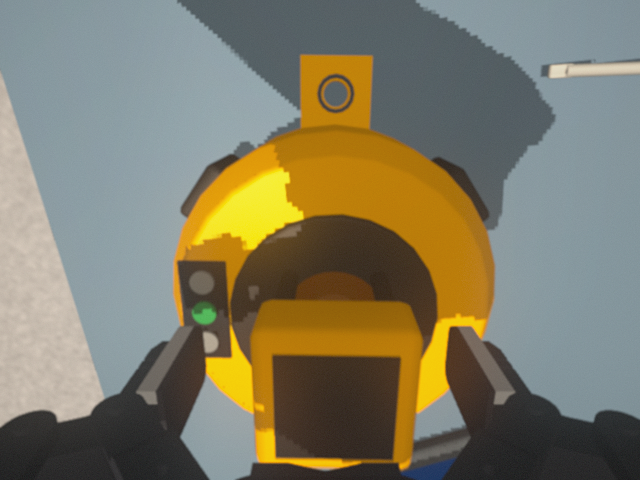

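The cap centre at (337,406) and ear hole at (336,93) match the prediction, and the fingers straddle the cap. Close.

Request:
arm_command(
  deltas=[0, 0, 0, 0, 0, 0, -1, 0, 0, 0, 0, 0, 0, -1, 0, 0, 0, 0, 0, 0, 1, 0, 0, 0, 0, 0, 0, 1, 0, 0, 0, 0, 0, 0, 1, 0, 0, 0, 0, 0, 0, 1, 0, 0, 0, 0, 0, 0, 1, 0, 0, 0, 0, 0, 0, 1, 0, 0, 0, 0, 0, 0, 1, 0, 0, 0, 0, 0, 0, 1],
)

```text
clock: 12.97
tcp_pos: [0.5319, -0.2217, 0.1143]
tool_rot: [[0.103, 0.995, 0.001], [0.995, -0.103, 0.001], [0.001, 0.001, -1.0]]
contact_force: [-2.6, 1.4, 5.8]
gripper_width: 0.0492
grip_force: 63.3
```

```bash
python3 - <<'E'
from h import *
S=r.sense(); print(S["tcp_pos"],S["tool_rot"],S["contact_force"],S["clock"])
w=r.get_image("wrist")
# hole (bright inside dark ring) check and cap reprojection
for X in [(.5327,-.2207,.14),(.542,-.1307,.014)]: print(proj(w,X))
E
```

```text
[ 0.5319 -0.2217  0.1143] [[ 0.1031  0.9947  0.0007]
 [ 0.9947 -0.1031  0.0006]
 [ 0.0007  0.0007 -1.    ]] [-2.5749  1.4295  5.7636] 12.9667
[326.9317 378.3906]
[325.9901  82.5059]
```

Request:
arm_command(
  deltas=[0, 0, 0, 0, 0, -0.7, 1, 0, 0, 0, 0, 0, -2, 1, 0, 0, 0, 0, 0, -4, 1, 0, 0, 0, 0, 0, -7, 1, 0, 0, 0, 0, 0, -10, 1, 0, 0, 0, 0, 0, -13, 1, 0, 0, 0, 0, 0, -16, 1, 0, 0, 0, 0, 0, -19, 1, 0, 0, 0, 0, 0, -21, 1, 0, 0, 0, 0, 0, -21.5, 1, 0, 0, 0, 0, 0, -21.5, 1, 0, 0, 0, 0, 0, -21.5, 1],
)

```text
clock: 14.02
tcp_pos: [0.5307, -0.221, 0.3269]
tool_rot: [[0.103, 0.995, -0.002], [0.995, -0.103, 0.001], [0.001, -0.002, -1.0]]
contact_force: [0.2, 1.3, -5.2]
gripper_width: 0.0492
grip_force: 63.8
```

```bash
python3 - <<'E'
from h import *
S=r.sense(); print(S["tcp_pos"],S["tool_rot"],S["contact_force"],S["moment"],S["clock"],S["gripper_width"])
w=r.get_image("wrist"); s=r.get_image("scene"); 
for n,p in(("w",w),("s",s)):
  for l in("cap_centre","hole_left"):
   for d in r.silhouettes(p,l)[:2]:
    ys,xs=np.nonzero(d["pixels"]); print(n,l,round(d["p"],2),d["uv"],xs.min(),xs.max(),ys.min(),ys.max(),len(xs))
# dark ring hole in wrist view near expected
Rt=S["tool_rot"]; X=S["tcp_pos"]+Rt@np.array([.0910,0,.1003]); print("hole exp",proj(w,X))
g=cv2.cvtColor(w["pixels"],cv2.COLOR_RGB2HSV); 
u=proj(w,X).astype(int); m=((g[...,1]>150)&(g[...,0]>10)&(g[...,0]<32)).astype(np.uint8)
ys,xs=np.nonzero(m[:u[1]+15]); print(xs.min(),xs.max(),ys.min())
cs,h=cv2.findContours(m,cv2.RETR_CCOMP,cv2.CHAIN_APPROX_NONE)
for c,hh in zip(cs,h[0]):
  if hh[3]>=0 and cv2.contourArea(c)>100: print(cv2.minEnclosingCircle(c),cv2.contourArea(c))
E
```

```text
[ 0.5307 -0.221   0.3269] [[ 0.1029  0.9947 -0.0023]
 [ 0.9947 -0.1029  0.001 ]
 [ 0.0007 -0.0024 -1.    ]] [ 0.1845  1.2515 -5.2086] [-0.0518  0.0846 -0.0099] 14.0167 0.04915653688728186
w cap_centre 0.58 [323.6, 255.3] 167 481 44 439 80270
w hole_left 0.73 [325.9, 253.5] 167 481 43 439 80373
s cap_centre 0.77 [205.9, 176.2] 141 277 105 217 8509
s cap_centre 0.42 [292.2, 215.1] 275 303 200 231 754
s hole_left 0.65 [206.7, 175.8] 141 278 106 218 8744
hole exp [324.8218  83.5011]
139 360 12
((325.0, 375.6400146484375), 77.39886474609375) 12023.5
((325.4230651855469, 82.42308044433594), 13.668282508850098) 519.0
((325.5, 81.5), 19.81171226501465) 1108.5
```

Request:
arm_command(
  deltas=[0, 0, -0.5, 1.5, -0.15, -0.5, 1, 0, 0, -1.5, 4.5, -0.45, -0.5, 1, 0, 0, -2.5, 8, -0.8, -0.5, 1, 0, 0, -3.5, 12, -1.2, -0.5, 1, 0, 0, -4.5, 16, -1.6, -0.5, 1, 0, 0, -5, 20, -2, -0.5, 1, 0, 0, -5.5, 24, -2.4, -0.5, 1, 0, 0, -6, 28, -2.8, -0.5, 1, 0, 0, -6.5, 32, -3.2, -0.5, 1, 0, 0, -7, 36, -3.6, -0.5, 1, 0, 0, -7.5, 40, -4, -0.5, 1, 0, 0, -8, 43, -4.3, -0.5, 1, 0, 0, -8, 45.5, -4.55, -0.5, 1, 0, 0, -8, 47.5, -4.75, -0.5, 1, 0, 0, -8, 48.6, -4.85, -0.5, 1, 0, 0, -8, 48.6, -4.85, -0.5, 1, 0, 0, -8, 48.6, -4.85, -0.5, 1, 0, 0, -8, 48.6, -4.85, -0.5, 1],
)

```text
clock: 15.82
tcp_pos: [0.5342, 0.2639, 0.333]
tool_rot: [[-0.033, 0.999, -0.0], [0.999, 0.033, -0.002], [-0.002, -0.0, -1.0]]
contact_force: [0.8, -0.3, -4.1]
gripper_width: 0.0491
grip_force: 63.6
```

```bash
cat > look.py <<'E'
from h import *
import sys
S=r.sense(); x,y,z=S["tcp_pos"]; print(S["tcp_pos"],"az",np.degrees(np.arctan2(S["tool_rot"][1,1],S["tool_rot"][0,1])),S["contact_force"],S["clock"],S["gripper_width"],"tilt",S["tool_rot"][:,2])
w=r.get_image("wrist"); g=cv2.cvtColor(w["pixels"],cv2.COLOR_RGB2HSV)
Rt=S["tool_rot"]; X=S["tcp_pos"]+Rt@np.array([.0910,0,.1003]); print("hole exp",proj(w,X),"dowel tip exp",proj(w,(.5294,.3582,.139)),"base",proj(w,(.5294,.3582,.115)))
m=((g[...,1]>150)&(g[...,0]>10)&(g[...,0]<32)).astype(np.uint8)
cs,h=cv2.findContours(m,cv2.RETR_CCOMP,cv2.CHAIN_APPROX_NONE)
for c,hh in zip(cs,h[0]):
  if hh[3]>=0 and cv2.contourArea(c)>60: print("hole",cv2.minEnclosingCircle(c),cv2.contourArea(c))
u=proj(w,X).astype(int); c=w["pixels"][u[1]-18:u[1]+19,u[0]-18:u[0]+19]; print("origin",u-18)
ch=" .:-=+*#%@"; gr=c.max(axis=2); sat=c[...,0].astype(int)-c[...,2]
for row,srow in zip(gr,sat): print("".join(ch[min(9,int(v)//26)] for v in row),"|","".join(ch[min(9,max(0,int(v)//20))] for v in srow))
E
python3 look.py
```

```text
[0.5342 0.2639 0.333 ] az 1.9006786631627728 [ 0.7701 -0.278  -4.0906] 15.8167 0.049101702105575684 tilt [-0.0001 -0.0023 -1.    ]
hole exp [324.9654  83.3911] dowel tip exp [322.8917  83.0452] base [323.0637  84.251 ]
hole ((325.1167907714844, 375.63531494140625), 77.48808288574219) 12008.0
hole ((325.0, 82.0), 12.369417190551758) 407.0
hole ((325.4208984375, 81.8670883178711), 19.92984962463379) 1108.5
origin [306  65]
@@@@@@@@@@%#*====--==---==+*#@@@@@@@@ | @@@@@@@@@@%*-.            .-*@@@@@@@@
@@@@@@@@@%*+=====+***++===-=+#%@@@@@@ | @@@@@@@@@#=:    .:===-:.    :+%@@@@@@
@@@@@@@@%*===+**#%@@@%#**+===+*%@@@@@ | @@@@@@@%*-.  :-+*#%@%%*+=-.  :=#@@@@@
@@@@@@@#+=-=*%%@@@@@@@@%%%#+===+%@@@@ | @@@@@@%+:  .-*%@@@@@@@@@@#+:   -*@@@@
@@@@@@%+===*%@@@%%%%%%%@@@%#*===*%@@@ | @@@@@@*:  .=#@@@@@@@@@@@@@%*-.  -%@@@
@@@@@%*==+#%@@@%#******#%@@@%*+==#@@@ | @@@@@%-  :+%@@@@#*+++*%@@@@@%=. .+@@@
@@@@@#==+#@@@%#+====-==+*#%@@%*==+#@@ | @@@@%+. :*@@@@#=-::::-=+*@@@@%=. :*@@
@@@@%+==*@@@%*=-----:::--+*%@@%*==*%@ | @@@@#- .+@@@@*-:.. . ..:-+%@@@#-  -%@
@@@%*==+%@@%+=-::::::..::-=*%@@#===#@ | @@@%=  -#@@
[... 1510 characters left out ...]
@@@@%+==#%@%%*=-::::::-+#%@@%*==*%@@ | @@@@@#: .+%@@%*=::.....-+#@@@#=. -#@@
@@@@@@#==+*%@@@%*++++++*%@@%%*==+#@@@ | @@@@@%+. :=#%@@%#++++++*%@@%#=. :*@@@
@@@@@@%*===*#@@@%%%%%%%%@@%#+===*@@@@ | @@@@@@#=. .-*%@@@@@@@@@@@@%+-. .=%@@@
@@@@@@@%#+==+#%%%@@@@@@%%%*+==+*%@@@@ | @@@@@@@#=.  :+#%@@@@@@@%%#=.  :=%@@@@
@@@@@@@@%#+===+*#%%%%%##*+===*#%@@@@@ | @@@@@@@@%+:  .:=+##%%#*+=:. .-*%@@@@@
@@@@@@@@@@#*=====++**++====+*%@@@@@@@ | @@@@@@@@@%*-.   .:---:..   :=#@@@@@@@
@@@@@@@@@@@%#++===========*#%@@@@@@@@ | @@@@@@@@@@@#+:.         ..-*%@@@@@@@@
@@@@@@@@@@@@@%#**+++=++++*%@@@@@@@@@@ | @@@@@@@@@@@@%#*=-::..::--=#@@@@@@@@@@
@@@@@@@@@@@@@@@@%%%##%##*#%%@@@@@@@@@ | @@@@@@@@@@@@@@@%%#****#**#@@@@@@@@@@@
```

```bash
python3 - <<'E'
from h import *
S=r.sense(); w=r.get_image("wrist"); z=S["tcp_pos"][2]
h=at_z(w,(325.2,82.0),z-.1003); d=at_z(w,(322.8,83.5),.137); print(h,d,(S["tool_rot"].T@(d-h))*1000, S["tool_rot"].T@(d-S["tcp_pos"]),S["tcp_pos"])
E
```

```text
[0.5315 0.3552 0.233 ] [0.5296 0.3579 0.137 ] [ 2.928  -1.7871 95.9461] [ 0.0946 -0.0016  0.1961] [0.5343 0.2637 0.3333]
```

Request:
arm_command(
  deltas=[0, 0, -0.2, 0.29, -0.15, 0.6, 1, 0, 0, -0.2, 0.29, -0.15, 1.4, 1, 0, 0, -0.2, 0.29, -0.15, 2.2, 1, 0, 0, -0.2, 0.29, -0.15, 2.4, 1, 0, 0, -0.2, 0.29, -0.15, 2.4, 1, 0, 0, -0.2, 0.29, -0.15, 2.4, 1],
)

```text
clock: 16.42
tcp_pos: [0.5316, 0.2696, 0.3087]
tool_rot: [[-0.04, 0.999, -0.001], [0.999, 0.04, -0.001], [-0.001, -0.001, -1.0]]
contact_force: [0.1, -0.3, -4.6]
gripper_width: 0.0494
grip_force: 63.5
```

```bash
cat >> look.py <<'E'
# dowel blob in the hole: dark inner-hole circle and mid-saturation blob
hc=None
for c,hh in zip(cs,h[0]):
  if hh[3]>=0 and 250<cv2.contourArea(c)<700: hc=cv2.minEnclosingCircle(c)
if hc:
  yy,xx=np.mgrid[:480,:640]; ins=(xx-hc[0][0])**2+(yy-hc[0][1])**2<(hc[1]-2)**2
  b=ins&((w["pixels"][...,0].astype(int)-w["pixels"][...,2])>45); ys,xs=np.nonzero(b); 
  if len(xs): dc=((xs.min()+xs.max())/2,(ys.min()+ys.max())/2); print("dowel blob",dc,xs.min(),xs.max(),ys.min(),ys.max()); H=at_z(w,hc[0],z-.1003); D=at_z(w,dc,.137); print("dowel-hole in tool mm",Rt.T@(D-H)*1000)
E
python3 look.py
```

```text
[0.5316 0.2696 0.3087] az 2.303344978525496 [ 0.1338 -0.3361 -4.5663] 16.4167 0.04938660262244762 tilt [-0.0008 -0.0007 -1.    ]
hole exp [324.9558  83.4521] dowel tip exp [327.2597  91.2398] base [327.1432  91.984 ]
hole ((324.736572265625, 375.9508361816406), 77.38365936279297) 12012.0
hole ((324.79119873046875, 81.9065933227539), 11.932944297790527) 312.0
hole ((325.34033203125, 81.93697357177734), 20.07396697998047) 1112.5
origin [306  65]
@@@@@@@@@@%#+==---======-==+#@@@@@@@@ | @@@@@@@@@@%+-.            .-*@@@@@@@@
@@@@@@@@@%*+=-==++****++====+#%@@@@@@ | @@@@@@@@@#=.   ..-====-:.   :+%@@@@@@
@@@@@@@@%*=-=+*##%@@@@%%#*===+*%@@@@@ | @@@@@@@%*-.  :=+*%%@@%%*+-.  .=#@@@@@
@@@@@@%#+=-=*%@@@@@@@@@@@%#+===+#@@@@ | @@@@@@%+:  .-#%@@@@@@@@@@%+:   -*@@@@
@@@@@@#+==+*%@@@@%%%%%%@@@@#*===*%@@@ | @@@@@@+.  :+#@@@@@@@@@@@@@@*-.  -#@@@
@@@@@%*==+#@@@@%#*+++**#%@@@%*===#@@@ | @@@@@#-  -*%@@@@%##***#%@@@@#=. .+@@@
@@@@@#==+#@@@%#+=-----==*#%@@%*+=+#@@ | @@@@%+. :*@@@@#+=-:::--=*@@@@%+. :*@@
@@@@%+==#@@@%*=-:::.::::-+*%@@%*==*%@ | @@@@#: .+%@@%+-:.    ...-+%@@@%=. -#@
@@@%*==*%@@#+=-:........:-=*
[... 1644 characters left out ...]
@@@ | @@@@@%=. :=#@@@@#****##@@@@%*=. :*@@@
@@@@@@%*===*#%@@@%%%%%@@@@%*+===#@@@@ | @@@@@@#-  .-*%@@@@@@@@@@@@#=:  .+%@@@
@@@@@@@#+===+*%%@@@@@@@@%%*=-=+#%@@@@ | @@@@@@@*:   :=#%%@@@@@@%%*=.  :+%@@@@
@@@@@@@%#*+===+*#%%%%%##*+===+#@@@@@@ | @@@@@@@@*=:  .:=+##%%#*=-:.  -*%@@@@@
@@@@@@@@@%%*=====++**++====+*%@@@@@@@ | @@@@@@@@@%*-.   .:---:..   :=#@@@@@@@
@@@@@@@@@@@%#++==========+*#%@@@@@@@@ | @@@@@@@@@@@#+-..        .:=*%@@@@@@@@
@@@@@@@@@@@@@%%#*++==++*##%@@@@@@@@@@ | @@@@@@@@@@@@%#*+-:...:-=+*%@@@@@@@@@@
@@@@@@@@@@@@@@@%%##**#%%%@@@@@@@@@@@@ | @@@@@@@@@@@@@@@%%*+==+#%%@@@@@@@@@@@@
dowel blob (np.float64(327.0), np.float64(87.5)) 321 333 84 91
dowel-hole in tool mm [-0.6018  1.4257 71.3941]
```

Request:
arm_command(
  deltas=[0, 0, 0, 0, 0, 0, 1, 0, 0, 0, 0, 0, 0, 1, 0, 0, 0, 0, 0, 0, 1, 0, 0, 0, 0, 0, 0, 1, 0, 0, 0, 0, 0, 0, 1, 0, 0, 0, 0, 0, 0, 1],
)

```text
clock: 16.97
tcp_pos: [0.5318, 0.2698, 0.3093]
tool_rot: [[-0.04, 0.999, 0.0], [0.999, 0.04, 0.0], [0.0, 0.0, -1.0]]
contact_force: [-0.4, -0.3, -4.4]
gripper_width: 0.0493
grip_force: 63.5
```

```bash
sed -i 's/^for row,srow.*$/rows=[]/' look.py; cat >> look.py <<'E'
from scipy.optimize import least_squares
zh=z-.1003
D=np.array([.5294,.3582,.138]); dp=proj(w,D); H=at_z(w,hc[0] if hc else (325,82),zh); print("pred dowel px",dp,"map dowel-hole in tool mm",Rt.T@(D-H)*1000)
E
python3 look.py; sleep 0; python3 look.py | head -2
```

```text
[0.5318 0.2698 0.3093] az 2.3031032438814365 [-0.3947 -0.2538 -4.4025] 16.9667 0.04932443246578604 tilt [ 0.0001  0.0001 -1.    ]
hole exp [324.8843  83.3806] dowel tip exp [326.6272  91.7324] base [326.5266  92.4644]
hole ((325.1167907714844, 375.63531494140625), 77.48808288574219) 12023.0
hole ((324.7415771484375, 81.92134857177734), 11.924253463745117) 313.5
hole ((325.5, 81.67948913574219), 19.837743759155273) 1107.5
origin [306  65]
dowel blob (np.float64(326.0), np.float64(87.5)) 320 332 84 91
dowel-hole in tool mm [-0.5794  0.7739 72.0457]
pred dowel px [326.6227  91.7652] map dowel-hole in tool mm [-3.343   1.1993 71.0455]
[0.5318 0.2698 0.3093] az 2.3035086754784424 [-0.1662 -0.4189 -5.3683] 17.0167 0.04927958692962253 tilt [ 0.  0. -1.]
hole exp [324.8991  83.407 ] dowel tip exp [326.6685  91.7061] base [326.5668  92.4388]
```

Request:
arm_command(
  deltas=[0, 0, 0.15, -0.32, 0.08, 0, 1, 0, 0, 0.15, -0.32, 0.08, 0, 1, 0, 0, 0.15, -0.32, 0.08, 0, 1, 0, 0, 0.15, -0.32, 0.08, 0, 1, 0, 0, 0.15, -0.32, 0.08, 0, 1, 0, 0, 0.15, -0.32, 0.08, 0, 1, 0, 0, 0.15, -0.32, 0.08, 0, 1, 0, 0, 0.15, -0.32, 0.08, 0, 1],
)

```text
clock: 17.73
tcp_pos: [0.5327, 0.2667, 0.3093]
tool_rot: [[-0.038, 0.999, -0.0], [0.999, 0.038, 0.0], [0.0, -0.0, -1.0]]
contact_force: [-0.5, -0.5, -5.3]
gripper_width: 0.049
grip_force: 63.5
```

```bash
python3 look.py; python3 - <<'E'
from h import *
# check pin vs right hole in scene & top
S=r.sense(); s=r.get_image("scene")
for d in r.silhouettes(s,"pin_centre")[:2]:
    ys,xs=np.nonzero(d["pixels"]); print(round(d["p"],2),xs.min(),xs.max(),ys.min(),ys.max(),len(xs), xs[ys<=ys.min()+2].mean(),xs[ys>=ys.max()-2].mean())
print(proj(s,(.5361,.1775,.190)),proj(s,(.5361,.1775,.115)))
E
```

```text
[0.5327 0.2667 0.3093] az 2.1600003883056496 [-0.5158 -0.4814 -5.2971] 17.7333 0.049007548270088866 tilt [-0.  0. -1.]
hole exp [324.9315  83.3763] dowel tip exp [325.2411  86.7924] base [325.2468  87.8873]
hole ((325.1167907714844, 375.63531494140625), 77.48808288574219) 12008.5
hole ((325.1077880859375, 81.61077880859375), 11.776268005371094) 258.0
hole ((325.81097412109375, 81.74390411376953), 19.94310188293457) 1108.5
origin [306  65]
dowel blob (np.float64(325.0), np.float64(85.0)) 318 332 79 91
dowel-hole in tool mm [ 0.8652 -0.1051 71.9504]
pred dowel px [325.2414  86.8414] map dowel-hole in tool mm [-0.3433  0.0595 70.9504]
0.53 403 410 157 185 139 408.0 404.3333333333333
[409.0491 152.7756] [404.4525 185.0103]
```

Request:
arm_command(
  deltas=[0, 0, 0, 0, 0, 0.4, 1, 0, 0, 0, 0, 0, 0.8, 1, 0, 0, 0, 0, 0, 1.2, 1, 0, 0, 0, 0, 0, 1.6, 1, 0, 0, 0, 0, 0, 2, 1, 0, 0, 0, 0, 0, 2.4, 1, 0, 0, 0, 0, 0, 2.5, 1, 0, 0, 0, 0, 0, 2.5, 1, 0, 0, 0, 0, 0, 2.5, 1],
)

```text
clock: 18.63
tcp_pos: [0.5328, 0.2666, 0.2842]
tool_rot: [[-0.038, 0.999, -0.0], [0.999, 0.038, -0.0], [-0.0, -0.0, -1.0]]
contact_force: [0.1, -0.3, -4.4]
gripper_width: 0.0489
grip_force: 63.7
```

```bash
python3 look.py; python3 - <<'E'
from h import *
s=r.get_image("scene"); S=r.sense(); print(S["moment"])
for d in r.silhouettes(s,"pin_centre")[:2]:
    ys,xs=np.nonzero(d["pixels"]); print(round(d["p"],2),xs.min(),xs.max(),ys.min(),ys.max(),len(xs), xs[ys<=ys.min()+2].mean(),xs[ys>=ys.max()-2].mean())
E
```

```text
[0.5328 0.2666 0.2842] az 2.1508064709892083 [ 0.0898 -0.2563 -4.3689] 18.6333 0.04891630025071917 tilt [-0.     -0.0001 -1.    ]
hole exp [324.9089  83.4441] dowel tip exp [325.0863  85.3025] base [325.1035  86.6048]
hole ((324.741455078125, 375.65032958984375), 77.20166015625) 12015.0
hole ((325.1495361328125, 81.8474349975586), 11.614113807678223) 209.5
hole ((325.0, 81.9625015258789), 20.062536239624023) 1112.5
origin [306  65]
pred dowel px [325.087   85.3613] map dowel-hole in tool mm [-0.0655  0.0242 45.9356]
[-0.0416  0.037  -0.0173]
```

Request:
arm_command(
  deltas=[0, 0, 0, 0, 0, 0.4, 1, 0, 0, 0, 0, 0, 0.9, 1, 0, 0, 0, 0, 0, 1.4, 1, 0, 0, 0, 0, 0, 1.9, 1, 0, 0, 0, 0, 0, 2.4, 1, 0, 0, 0, 0, 0, 2.9, 1, 0, 0, 0, 0, 0, 3.4, 1, 0, 0, 0, 0, 0, 3.9, 1, 0, 0, 0, 0, 0, 4.3, 1, 0, 0, 0, 0, 0, 4.5, 1, 0, 0, 0, 0, 0, 4.5, 1, 0, 0, 0, 0, 0, 4.5, 1],
)

```text
clock: 19.78
tcp_pos: [0.5328, 0.2666, 0.2392]
tool_rot: [[-0.038, 0.999, 0.0], [0.999, 0.038, -0.0], [-0.0, 0.0, -1.0]]
contact_force: [-0.5, -0.9, -5.3]
gripper_width: 0.049
grip_force: 63.7
```

```bash
python3 look.py|head -2; python3 - <<'E'
from h import *
s=r.get_image("scene"); S=r.sense(); print(S["moment"])
for d in r.silhouettes(s,"pin_centre")[:2]:
    ys,xs=np.nonzero(d["pixels"]); print(round(d["p"],2),xs.min(),xs.max(),ys.min(),ys.max(),len(xs), xs[ys<=ys.min()+2].mean(),xs[ys>=ys.max()-2].mean())
E
```

```text
[0.5328 0.2666 0.2392] az 2.1510418467710593 [-0.4623 -0.8747 -5.2721] 19.7833 0.04896574578136513 tilt [ 0. -0. -1.]
hole exp [324.9535  83.4079] dowel tip exp [325.0598  82.133 ] base [325.0834  83.96  ]
[ 0.005  -0.0489 -0.0019]
0.65 294 349 305 400 1125 295.25 339.95
0.51 405 410 154 174 67 408.57142857142856 406.0
```

The pin protrudes through the ear (scene rows 154–174), and there is no side force. Now pressing shut.

Request:
arm_command(
  deltas=[0, 0, 0, 0, 0, 0.2, 1, 0, 0, 0, 0, 0, 0.4, 1, 0, 0, 0, 0, 0, 0.6, 1, 0, 0, 0, 0, 0, 0.75, 1, 0, 0, 0, 0, 0, 0.9, 1, 0, 0, 0, 0, 0, 1.0, 1, 0, 0, 0, 0, 0, 1.0, 1, 0, 0, 0, 0, 0, 1.0, 1],
)

```text
clock: 20.6
tcp_pos: [0.5329, 0.2668, 0.2301]
tool_rot: [[-0.038, 0.999, 0.0], [0.999, 0.038, 0.001], [0.001, 0.0, -1.0]]
contact_force: [-3.0, -1.0, 4.8]
gripper_width: 0.0491
grip_force: 64.9
```

Request:
arm_command(
  deltas=[0, 0, 0, 0, 0, 0.1, 1, 0, 0, 0, 0, 0, 0.2, 1, 0, 0, 0, 0, 0, 0.3, 1, 0, 0, 0, 0, 0, 0.3, 1, 0, 0, 0, 0, 0, 0.3, 1, 0, 0, 0, 0, 0, 0.3, 1],
)

```text
clock: 21.1
tcp_pos: [0.5329, 0.2668, 0.2294]
tool_rot: [[-0.037, 0.999, 0.0], [0.999, 0.037, 0.001], [0.001, 0.0, -1.0]]
contact_force: [-7.9, -3.9, 15.3]
gripper_width: 0.0489
grip_force: 65.9
```

```bash
python3 look.py|head -6; python3 - <<'E'
from h import *
s=r.get_image("scene"); S=r.sense(); print(S["moment"],S["contact_force"],S["tool_rot"].T@S["moment"])
for d in r.silhouettes(s,"pin_centre")[:3]:
    ys,xs=np.nonzero(d["pixels"]); print(round(d["p"],2),xs.min(),xs.max(),ys.min(),ys.max(),len(xs))
print("pin at ear top",proj(s,(.5361,.1775,.129)))
g=cv2.cvtColor(s["pixels"],cv2.COLOR_RGB2HSV); m=(g[...,1]>140)&(g[...,2]>70)&(g[...,0]>14)&(g[...,0]<32)
# lower yellow boundary per column vs predicted joint-face outline (near side)
c=np.array([.5328,.2679,.115]); cam0=-cam(s)[0].T@cam(s)[1]
for a in range(-90,50,20):
    X=c+.075*np.array([np.cos(np.radians(a)),np.sin(np.radians(a)),0]); u,v=proj(s,X); u5,v5=proj(s,X+[0,0,.005])
    col=np.nonzero(m[int(v)-40:int(v)+15,int(round(u))])[0]; print(a,round(u),round(v,1),round(v5,1),"yellow bottom",col.max()+int(v)-40+.5 if len(col) else None)
E
```

```text
[0.5329 0.2668 0.2294] az 2.146041214583325 [-7.9113 -3.8777 15.3228] 21.1 0.04891878692975872 tilt [ 0.      0.0014 -1.    ]
hole exp [324.8975  83.4688] dowel tip exp [324.6703  81.8496] base [324.7263  83.8461]
hole ((325.1167907714844, 375.63531494140625), 77.48808288574219) 12035.0
hole ((325.0626220703125, 82.18588256835938), 19.842689514160156) 1106.0
origin [306  65]
pred dowel px [324.6729  81.9413] map dowel-hole in tool mm [-0.3408 -0.1591 -8.928 ]
[-0.6989  1.5604 -0.0613] [-8.2467 -2.9605 14.5612] [ 1.5853 -0.6399  0.0634]
0.64 403 410 154 179 128
pin at ear top [405.2828 179.2186]
-90 409 182.5 180.4 yellow bottom 189.5
-70 419 187.9 185.9 yellow bottom 187.5
-50 431 191.7 189.7 yellow bottom 191.5
-30 444 193.4 191.3 yellow bottom 171.5
-10 456 192.6 190.5 yellow bottom 192.5
10 465 189.5 187.5 yellow bottom 188.5
30 471 184.6 182.6 yellow bottom 180.5
```

The yellow rim sits on the joint-face line (scene rows 187.5, 191.5, 192.5 and 188.5, against predicted 187.9, 191.7, 192.6 and 189.5), and the pin shows down to the ear top as predicted. There is a small side load, so I relieve it and keep pressing.

Request:
arm_command(
  deltas=[0, 0, 0, -0.03, -0.05, 0.05, 1, 0, 0, 0, -0.05, -0.1, 0.1, 1, 0, 0, 0, -0.05, -0.1, 0.1, 1, 0, 0, 0, -0.05, -0.1, 0.1, 1],
)

```text
clock: 21.58
tcp_pos: [0.5327, 0.2667, 0.2292]
tool_rot: [[-0.037, 0.999, 0.002], [0.999, 0.037, 0.003], [0.003, 0.002, -1.0]]
contact_force: [-6.6, -2.9, 15.1]
gripper_width: 0.0492
grip_force: 66.1
```

```bash
python3 -c "
from h import *
S=r.sense(); print(S['moment'],S['contact_force'],S['tcp_pos'],S['tool_rot'])"
```

```text
[-0.7308  1.5074  0.0145] [-6.5573 -2.921  15.1406] [0.5327 0.2667 0.2292] [[-0.0375  0.9993  0.0021]
 [ 0.9993  0.0375  0.0027]
 [ 0.0026  0.0022 -1.    ]]
```

Request:
arm_command(
  deltas=[0.1, -0.1, 0, 0, 0, 0.03, 1, 0.2, -0.2, 0, -0.03, -0.06, 0.06, 1, 0.2, -0.2, 0, -0.03, -0.06, 0.06, 1, 0.2, -0.2, 0, -0.03, -0.06, 0.06, 1],
)

```text
clock: 21.92
tcp_pos: [0.5328, 0.2667, 0.2293]
tool_rot: [[-0.037, 0.999, 0.0], [0.999, 0.037, 0.0], [0.0, 0.0, -1.0]]
contact_force: [-7.9, -2.6, 17.5]
gripper_width: 0.0492
grip_force: 66.3
```

```bash
python3 -c "
from h import *
S=r.sense(); print(S['moment'],S['contact_force'],S['tcp_pos'],S['tool_rot'])"
```

```text
[-0.5314  1.2414 -0.0316] [-7.8519 -2.5705 17.5299] [0.5328 0.2667 0.2293] [[-0.0375  0.9993  0.0004]
 [ 0.9993  0.0375  0.0001]
 [ 0.0001  0.0004 -1.    ]]
```

Request:
arm_command(
  deltas=[0, 0, 0, 0, 0, 0, 1, 0, 0, 0, 0, 0, 0, 1, 0, 0, 0, 0, 0, 0, 1, 0, 0, 0, 0, 0, 0, 1, 0, 0, 0, 0, 0, 0, 1, 0, 0, 0, 0, 0, 0, 1],
)

```text
clock: 22.42
tcp_pos: [0.5329, 0.2667, 0.2293]
tool_rot: [[-0.037, 0.999, 0.0], [0.999, 0.037, 0.0], [0.0, 0.0, -1.0]]
contact_force: [-7.7, -3.6, 17.3]
gripper_width: 0.0492
grip_force: 66.3
```

```bash
python3 -c "
from h import *
S=r.sense(); print(S['moment'],S['contact_force'],S['tcp_pos'],S['tool_rot'][:,2],S['clock'])
if 10<S['contact_force'][2]<30 and S['tcp_pos'][2]<.2298: print(r.finish_job())"
```

```text
[-0.5609  1.2727 -0.0236] [-7.7233 -3.6479 17.3114] [0.5329 0.2667 0.2293] [ 0.0005  0.0002 -1.    ] 22.4167
the job is handed in; nothing more can be done
None
```

I handed the job in at about 22 s. The pin stands fully down in the bore, and the upper half is over both dowels, still gripped and pressed shut with about 17 N. The rim showed level with the joint face in the scene image wherever it could be checked. I aligned the front marks from the measured poses but did not compare them directly after closing.

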